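Open the drop-front bench cabinet onto its slide-out supports

TASK

Get the small drop-front cabinet ready to work at: pull both of its slide-out supports all the way out, and only then lower the flap gently until it rests level on the two of them. Leave the supports out and the flap down, and do not disturb the things standing around the cabinet.

Things in the scene. Friction and masses are not known exactly. Their poses are not given: they have to be found in the camera images.
- cabinet: the cabinet, pale wood, 360 wide (its y), 271 deep, 283 high, fixed to the shelf. Origin: on the shelf (z = 0) below the middle of the flap's hinge line. Its -x points out of its front, roughly toward the robot; at yaw 0 its axes are the world's. Front of the base (0 to 86 high, with a ledge under the flap) at its x = -36. The shut flap stands between two 16 thick side cheeks, leaning back 0.25 rad
- cutout (a point): middle of the finger cut-out in the top board (281 high), behind the flap's upper edge: an opening 135 wide (y), reaching 55 back (x) from the inner top edge of the shut flap; nothing below it for at least 75
- flap_hinge (a point): middle of the flap's hinge line, 105 above the shelf, at the flap's inner face; axes as the cabinet's. The hinge line runs along the cabinet's y
- flap_edge (a point): middle of the flap's free (upper) edge, at its inner face, 180 from the hinge line. The flap is a pale wooden board 322 wide, 180 long, 16 thick with a grey mat on its inner face, about 0.55 kg. Its own z runs from the hinge to this edge, its own -x points out of its outer face
- flap (a joint): flap angle, rad: 0 shut, 0.25 upright, 1.82 level on the drawn-out supports, its inner face then 105 above the shelf. Hook it from behind its upper edge through the cut-out and push it forward and down on its inner face. A damped friction stay holds it until it leans 25 to 45 deg forward of upright; beyond that it sinks slowly by itself. Without supports it sags past level onto the ledge
- support_left (a joint): how far the left (cabinet's +y) support is out, m: 0 fully in, 0.1 out against its stop; slides along the cabinet's -x, takes about 3 N, stays where left. A dark wooden bar 20 wide, 45 high, top face 89 above the shelf, 135 left of the cabinet's middle; fully in, its front face lies 37 ahead of the hinge line
- support_right (a joint): the same for the right support (cabinet's -y side), 135 to the right of the middle
- knob_left (a point): centre of the head of the left support's steel knob, 66 above the shelf: head 24 across, 15 long (along the cabinet's x), on a stem 11 thick; the head's centre stands 28 and its end 36 ahead of the support's front face. It moves with the support
- knob_right (a point): the same on the right support
- ramekin: white ceramic ramekin of screws, 90 across, 46 high, loose; origin at the centre of its underside. Leave alone
- battery: black plastic drill battery, 112 x 74 x 58 high, loose; origin at the centre of its underside. Leave alone
- level: yellow nylon torpedo level lying flat, 230 x 44 x 22 high, loose; origin at the centre of its underside, long along its x. Leave alone
- screwdriver: stubby red screwdriver, 105 long, lying on the shelf, loose. Leave alone
- caddy (a joint): turn of a rotating steel caddy with four tins, rad, 0 at the start; 170 across, 192 high, its fixed foot stands on the shelf 285 to 315 to the left of the cabinet's middle and 0 to 50 behind the hinge line. Leave alone

How it is judged:
On the way, in this order (a step that is already met when the one before it is completed fails the run):
1. both supports are drawn out to within 10 mm of their stops while the flap is still up (value of joint each of support_left, support_right above 0.09 m and value of joint flap below 0.9 rad), for 0.2 s.
2. the flap is lowered until it rests level on the supports (value of joint flap between 1.79 and 1.85 rad and value of joint each of support_left, support_right above 0.09 m), for 0.2 s.
At the end, for the whole second after the job is handed in: both supports out to within 10 mm of their stops (0.09 of 0.1 m or more), the flap at rest and level on them within 0.03 rad (joint 1.79 to 1.85) (all of step 2 and velocity of joint flap between -0.05 and 0.05 rad/s); the robot touches nothing.
It fails at once if the flap is lowered (0.65 rad or more forward of upright) while a support is not yet out (value of joint flap above 0.9 rad and value of joint any of support_left, support_right below 0.085 m).
It fails at once if the flap is dropped or slammed (faster than 1.5 rad/s) (velocity of joint flap above 1.5 rad/s).
It fails at once if a thing beside the cabinet is shifted by more than 15 mm, or the caddy turned by more than 0.3 rad (distance of any of ramekin, battery, level, screwdriver from where it was at the start of the episode above 0.015 m or value of joint caddy above 0.3 rad or value of joint caddy below -0.3 rad).
It also fails if it takes over 54 s, if anything falls off the work surface, if the arm or the gripper's body presses on something with over 40 N, if the wrist force passes 120 N, or if a joint passes its speed limit or range.

ROBOT

A 7-joint arm with a two-finger parallel gripper is mounted at the origin on the work surface. World frame = base frame: x ahead of the robot, y to its left, z up, the work surface at z = 0. Lengths are in m, angles in rad, forces in N, time in s.
With the tool pointing down it reaches from about 0.425 to 0.925 m from the base axis. Payload 6.8 kg.
Tool frame: the origin (TCP) lies on the front face of the gripper's body, between the roots of the fingers; the fingertips stand 73 mm ahead of it and the grasp point (between the pads) lies 54 mm ahead of it (env.nose_length is the distance from the TCP to the fingertips, in m); z points along the fingers, y is the direction in which the jaws open and shut (so a half turn about z gives the same grasp; the last joint's range is limited). The gripper opens to 85 mm and grips with 20 to 120 N. Pads are 22 mm wide; open, the fingers measure 114 mm over their backs; the gripper's body (76 mm by 85 mm) begins 54 mm behind the grasp point. The pads swing forward as they close: fully open they stand 13 mm farther back than shut.
Start: joints at [1.053, 0.477, 0.022, 1.555, -0.011, 1.109, -0.083], TCP at [0.269, -0.619, 0.304] pointing down, gripper open.
Joint ranges: [-2.96, 2.96], [-0.34, 2.1], [-1.41, 1.46], [0.24, 2.44], [-1.37, 4.51], [0.17, 1.92], [-2.96, 2.96]. Speed limits (rad/s): [2.39, 2.39, 3.14, 3.14, 3.14, 3.14, 3.14].

INTERFACE

Orientations are given as a unit quaternion [w, x, y, z].
In Python, from cell import env, kin, camera, calibration, job gives the robot as it stands. The module is installed in compiled form; this text tells all that it offers. Calls block until the motion is done:
- env.reach(position, orientation): joint-space move of the TCP to a pose.
- env.movel(position, velocity=0.15, rot=None, stop_force=None): straight line of the TCP; rot=None keeps the orientation; velocity is the mean speed in m/s. With stop_force (N) it stops when the force on the tool has changed by that much, and returns True; else False.
- env.goto_joints(angles): joint-space move.
- env.grip(opening, f_grip=None): finger opening in m; f_grip is the grip in N (None keeps the last); returns when the fingers have stopped.
- env.dwell(seconds).
- kin.inverse_kinematics(position, orientation): joint angles nearest the present ones, or None.
- env.get_state(): the state.
- camera(name): name is "scene" or "top" or "wrist"; returns (picture, depth): 420x560x3 uint8, blue, green, red; 420x560 float32, m along the optical axis (not along the pixel's ray), 0 where there is no reading.
- calibration(name): a dict with "fx", "fy", "cx", "cy" (pixels), "rvec" (rotation vector, rad) and "tvec" (3), from world to camera coordinates, as OpenCV has them. Camera axes: x right, y down, z forward; pixel columns grow to the right and rows downward; lengths in m; the calibration is good to about 2 mm. A picture is of the moment at which its call begins: read the wrist's pose just before it. calibration takes no time and is no camera call; for the wrist camera it gives the pose at the moment of the call.
A pose or a line that the arm cannot do raises env.PlanningError and nothing moves.
- job.job_done(): hands the job in, once; it reports no verdict.
The state is a dict: "time": time; "qpos": joint angles; "joint_velocities": joint speeds; "joint_torque": joint torques, N m; "tcp_pos": TCP position; "orientation": TCP orientation; "force": force on the tool from outside, world axes, zero at the start; "torque": the same for the moment, N m; "opening": finger opening in m.
Only numpy, scipy, OpenCV 4.12 (cv2) and the standard library are available. Lean on these libraries where they do the work, as an engineer would, in place of code of your own. Each camera call takes 0.05 s, during which the arm holds its last target.

## Working session

There is one attempt and no reset: what is moved stays moved. The work goes in short steps, each a Python script; the robot and the scene stay as the last script left them, time stands still between calls to the robot, and variables do not carry over. Pictures are saved under pics/ and viewed, and the job is handed in when it is done.

```bash
ls; mkdir -p pics; python3 - <<'E'
from cell import env,kin,camera,calibration,job
import cv2,numpy as np
for n in ["scene","top","wrist"]:
    p,d=camera(n); cv2.imwrite(f"pics/{n}0.png",p); np.save(f"pics/{n}0.npy",d)
    c=calibration(n); print(n,c)
    R=cv2.Rodrigues(np.array(c['rvec'],float))[0]; print(-R.T@np.array(c['tvec']).ravel())
s=env.get_state(); print(s)
E
```

```text
pics
scene {'fx': 494.8136958119332, 'fy': 494.8136958119332, 'cx': 281.20662590605673, 'cy': 207.10384560444467, 'rvec': array([ 2.81811938e+00, -2.98541463e-02,  2.66278864e-03]), 'tvec': array([-0.55336759,  0.03808644,  1.51554751])}
[ 0.54613006 -0.45692923  1.44827765]
top {'fx': 392.375044732263, 'fy': 392.375044732263, 'cx': 275.1078705965922, 'cy': 205.9183768438029, 'rvec': array([ 2.08473845, -2.11260604,  0.25008588]), 'tvec': array([0.00102517, 0.60786507, 1.02287172])}
[ 0.35406962 -0.00189673  1.13595716]
wrist {'fx': 296.8851001359344, 'fy': 296.8851001359344, 'cx': 280.420171416629, 'cy': 213.1850644763094, 'rvec': array([-2.40951844,  1.57902722,  0.241884  ]), 'tvec': array([-0.67308963, -0.0390117 ,  0.38083485])}
[ 0.3382039  -0.58764246  0.3740337 ]
{'time': 0.15, 'qpos': array([ 1.05287819,  0.477629  ,  0.02237123,  1.5561935 , -0.0114762 ,
        1.10927785, -0.08310653]), 'joint_velocities': array([-0.00049947, -0.00165155,  0.00052274, -0.00184134,  0.0006009 ,
       -0.00065397, -0.00098083]), 'joint_torque': array([ 1.35992112e-03, -5.96923864e+01,  1.60980530e+00, -2.81493402e+01,
        1.26631244e-02,  6.61033599e-03,  2.50948062e-06]), 'tcp_pos': array([ 0.26879877, -0.6188035 ,  0.3031499 ]), 'orientation': array([-6.59128067e-04,  9.79079221e-01,  2.03478263e-01, -2.02773922e-04]), 'force': array([-0.06008727, -1.16379121, -0.31055331]), 'torque': array([0.053085  , 0.02952526, 0.04634884]), 'opening': 0.08555171373703085}
```

View pics/scene0.png

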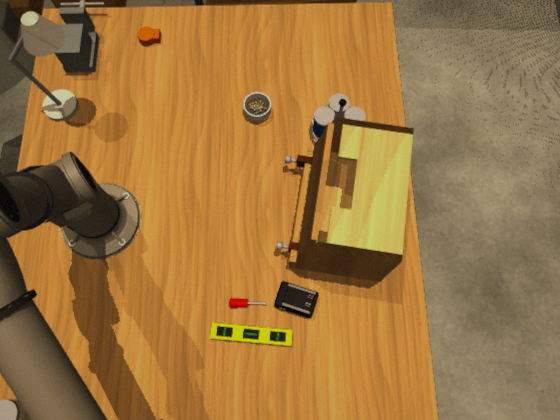

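View pics/top0.png

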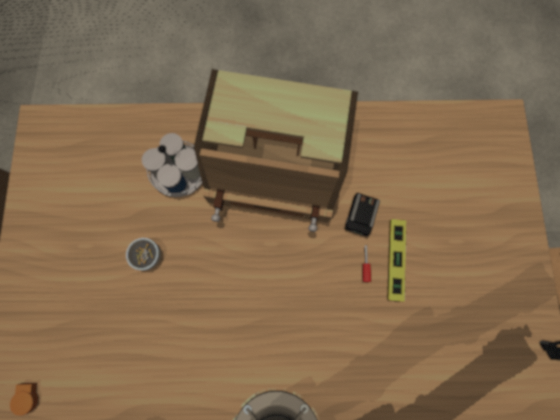

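The scene shows the cabinet ahead of the robot and slightly yawed. In the top view the knobs are near (218,215) and (313,225), the cut-out near (275,145), the battery at (362,214), the level at (397,260), the screwdriver at (367,268), the ramekin at (143,254) and the caddy at (175,165). Next I'll get metric positions.

```bash
cat > h.py <<'E'
import numpy as np,cv2
from cell import env,kin,camera,calibration,job
def cloud(name,d,c=None):
    c=c or calibration(name)
    R=cv2.Rodrigues(np.array(c['rvec'],float))[0]; t=np.array(c['tvec'],float).ravel()
    v,u=np.mgrid[0:d.shape[0],0:d.shape[1]]
    P=np.stack([(u-c['cx'])/c['fx']*d,(v-c['cy'])/c['fy']*d,d],-1)
    W=(P-t)@R; W[d<=0]=np.nan
    return W
E
python3 - <<'E'
from h import *
for n in ["top","scene"]:
    d=np.load(f"pics/{n}0.npy"); W=cloud(n,d); np.save(f"pics/{n}W.npy",W)
    p=cv2.imread(f"pics/{n}0.png")
    z=W[...,2]
    m=(abs(z-0.282)<0.006)&(W[...,0]>0.4)&(W[...,0]<1.2)&(abs(W[...,1])<.5)
    m=cv2.morphologyEx(m.astype(np.uint8),cv2.MORPH_OPEN,np.ones((3,3)))>0
    pts=W[m][:,:2].astype(np.float32); print(n,len(pts),np.nanmedian(z[m]))
    r=cv2.minAreaRect(pts*1000); print(r, cv2.boxPoints(r))
W=np.load("pics/topW.npy")
np.set_printoptions(precision=3,suppress=True)
for u,v in [(218,215),(313,225),(362,214),(397,260),(367,273),(366,252),(143,254),(175,165)]: print(u,v,W[v,u])
p=cv2.imread("pics/top0.png"); cv2.imwrite("pics/topz.png",cv2.resize(p[60:310,120:420],None,fx=2.6,fy=2.3,interpolation=cv2.INTER_CUBIC))
p=cv2.imread("pics/scene0.png"); cv2.imwrite("pics/scz.png",cv2.resize(p[80:350,200:420],None,fx=2.6,fy=2.2,interpolation=cv2.INTER_CUBIC))
E
```

```text
top 11021 0.28258662746523505
((761.940185546875, -12.198104858398438), (360.92034912109375, 227.59315490722656), 79.47074890136719) [[ 617.0829  -168.82474]
 [ 840.84375 -210.41455]
 [ 906.7975   144.42853]
 [ 683.0366   186.01834]]
scene 9433 0.2813383940236182
((760.9085083007812, -11.834640502929688), (363.6636962890625, 225.76104736328125), 79.64979553222656) [[ 617.19604 -170.42712]
 [ 839.28357 -210.98831]
 [ 904.621    146.75784]
 [ 682.53345  187.31903]]
218 215 [0.583 0.151 0.075]
313 225 [ 0.552 -0.11   0.075]
362 214 [ 0.585 -0.251  0.058]
397 260 [ 0.458 -0.349  0.026]
367 273 [ 0.423 -0.261  0.027]
366 252 [ 0.482 -0.265  0.017]
143 254 [0.484 0.366 0.03 ]
175 165 [0.719 0.268 0.106]
```

View pics/topz.png

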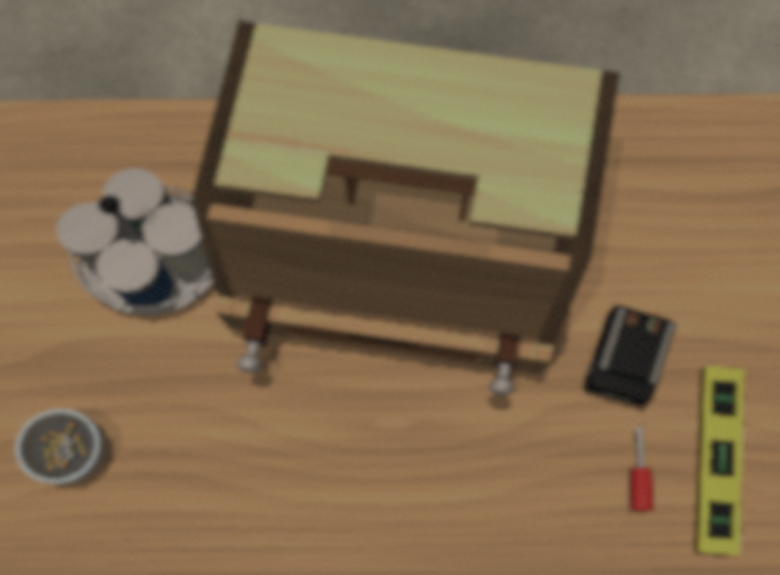

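View pics/scz.png

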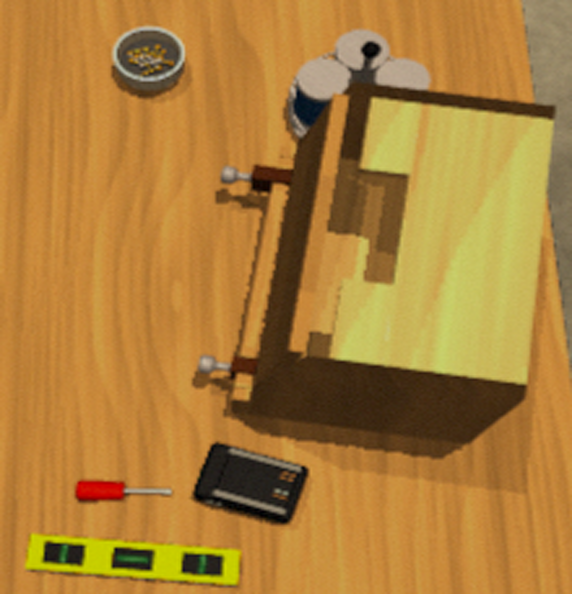

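```bash
python3 - <<'E'
from h import *
np.set_printoptions(precision=4,suppress=True)
for o,psi in [((0.642,0.0105),-0.1836)]:
  x=np.array([np.cos(psi),np.sin(psi)]); y=np.array([-x[1],x[0]])
  for n in ["top","scene"]:
    W=np.load(f"pics/{n}W.npy"); 
    C=np.stack([(W[...,:2]-o)@x,(W[...,:2]-o)@y,W[...,2]],-1).reshape(-1,3)
    b=C[(abs(C[:,2]-0.2825)<.006)&(C[:,0]>-.05)&(C[:,0]<.26)&(abs(C[:,1])<.2)]
    print(n,"top x,y pct",np.percentile(b[:,0],[.5,99.5]),np.percentile(b[:,1],[.5,99.5]))
    l=C[(abs(C[:,2]-0.086)<.006)&(C[:,0]>-.05)&(C[:,0]<-.02)&(abs(C[:,1])<.11)]
    print("ledge",len(l),np.percentile(l[:,0],[1,5,50]) if len(l) else 0, np.median(l[:,2]) if len(l) else 0)
    for s in (1,-1):
      k=C[(C[:,2]>.055)&(C[:,2]<.1)&(C[:,0]>-.16)&(C[:,0]<-.04)&(abs(C[:,1]-s*.135)<.035)]
      print(s,len(k),"x",np.percentile(k[:,0],[0,5,50]))
      h=k[k[:,0]<k[:,0].min()+.018]; print("  head mean",h.mean(0),h.min(0),h.max(0))
      bar=k[(abs(k[:,2]-.089)<.004)]; print("  bar",len(bar),np.percentile(bar[:,0],[2,10]) if len(bar) else 0, np.median(bar[:,1]) if len(bar) else 0)
    f=C[(abs(C[:,1])<.14)&(C[:,0]<.06)&(C[:,0]>-.05)&(C[:,2]>.15)&(C[:,2]<.26)]
    print("flap outer fit x=a+b z",np.polyfit(f[:,2]-.105,f[:,0],1),len(f))
E
```

```text
top top x,y pct [0.0095 0.2331] [-0.1792  0.1777]
ledge 498 [-0.037  -0.0365 -0.0288] 0.08637674023998568
1 168 x [-0.0987 -0.0971 -0.0624]
  head mean [-0.0908  0.1324  0.0746] [-0.0987  0.122   0.062 ] [-0.0811  0.145   0.0822]
  bar 59 [-0.0624 -0.0608] 0.13352396621433366
-1 108 x [-0.0805 -0.0796 -0.0638]
  head mean [-0.0727 -0.1355  0.0754] [-0.0805 -0.1475  0.059 ] [-0.063  -0.1247  0.0819]
  bar 12 [-0.0445 -0.0441] -0.13447150700152377
flap outer fit x=a+b z [ 0.1536 -0.0168] 2186
scene top x,y pct [0.0099 0.2322] [-0.1806  0.1775]
ledge 413 [-0.0375 -0.0368 -0.0288] 0.08554627175187243
1 147 x [-0.0992 -0.0958 -0.061 ]
  head mean [-0.0904  0.1304  0.0738] [-0.0992  0.1206  0.0593] [-0.0814  0.1429  0.0832]
  bar 40 [-0.0628 -0.0608] 0.13302537788774682
-1 90 x [-0.0814 -0.0795 -0.0651]
  head mean [-0.0725 -0.1384  0.0744] [-0.0814 -0.1477  0.0664] [-0.0636 -0.1275  0.0849]
  bar 12 [-0.0451 -0.0447] -0.1367731292000544
flap outer fit x=a+b z [ 0.156  -0.0179] 651
```

```bash
cat >> h.py <<'E'
from scipy.spatial.transform import Rotation as Ro
PSI=-0.1836
X=np.array([np.cos(PSI),np.sin(PSI),0]); Y=np.array([-X[1],X[0],0]); Z=np.array([0,0,1.])
O=np.array([0.642,0.0105,0])-0.001*X-0.001*Y
def W_(x,y,z): return O+x*X+y*Y+z*Z
def tool(tau,jaw='y',sgn=1):
    d=-np.cos(tau)*Z+np.sin(tau)*X
    a=sgn*Y if jaw=='y' else sgn*np.cross(d,Y)
    R=np.stack([np.cross(a,d),a,d],1)
    q=Ro.from_matrix(R).as_quat(); return d,np.array([q[3],q[0],q[1],q[2]])
E
python3 - <<'E'
from h import *
np.set_printoptions(precision=2,suppress=True)
for tau in (0,.15,.3,.45,.6):
  for sg in (1,-1):
    d,q=tool(tau,'y',sg)
    for nm,kx,ky in (("R",-.0725,-.136),("L",-.090,.133)):
      r=[]
      for xx in (kx,-.12,-.165):
        r.append(kin.inverse_kinematics(W_(xx,ky,.066)-.054*d,q))
      print(tau,sg,nm,["ok" if a is not None else None for a in r], r[0])
for sg in (1,-1):
  for jaw in 'yx':
    d,q=tool(0,jaw,sg)
    print(jaw,sg,[kin.inverse_kinematics(W_(*p)-.073*d,q) for p in ((.06,0,.35),(.06,0,.245),(-.05,0,.24),(-.139,0,.105))])
E
```

```text
0 1 R ['ok', 'ok', 'ok'] [ 0.54  0.6  -0.58  1.95  0.48  0.73  1.06]
0 1 L ['ok', 'ok', 'ok'] [ 0.14  0.68 -0.69  1.84  0.58  0.83  0.54]
0 -1 R ['ok', 'ok', 'ok'] [ 0.15  0.53 -0.07  1.98  0.06  0.64 -1.72]
0 -1 L ['ok', 'ok', 'ok'] [-0.14  0.6  -0.31  1.86  0.26  0.72 -2.35]
0.15 1 R ['ok', 'ok', 'ok'] [ 0.52  0.54 -0.55  2.06  0.59  0.53  0.94]
0.15 1 L ['ok', 'ok', 'ok'] [-0.    0.59 -0.53  1.95  0.65  0.64  0.42]
0.15 -1 R ['ok', 'ok', 'ok'] [ 0.11  0.48 -0.04  2.09  0.08  0.43 -1.74]
0.15 -1 L ['ok', 'ok', 'ok'] [-0.24  0.54 -0.22  1.97  0.39  0.55 -2.5 ]
0.3 1 R ['ok', 'ok', 'ok'] [ 0.49  0.5  -0.51  2.17  0.88  0.35  0.65]
0.3 1 L ['ok', 'ok', 'ok'] [-0.22  0.52 -0.3   2.06  0.81  0.46  0.21]
0.3 -1 R ['ok', 'ok', 'ok'] [-0.02  0.45  0.1   2.2  -0.06  0.2  -1.63]
0.3 -1 L ['ok', 'ok', 'ok'] [-0.45  0.51 -0.01  2.08  0.54  0.37 -2.71]
0.45 1 R ['ok', 'ok', None] [ 0.29  0.45 -0.28  2.28  1.73  0.17 -0.24]
0.45 1 L ['ok', 'ok', 'ok'] [-0.12  0.54 -0.48  2.14  1.35  0.53 -0.33]
0.45 -1 R ['ok', 'ok', None] [-0.47  0.54  0.66  2.33  4.37  0.27  0.15]
0.45 -1 L ['ok', 'ok', 'ok'] 
[... 579 characters left out ...]
 0.24,  0.49, -0.51,  1.3 ,  0.24,  1.4 , -0.44]), array([ 0.26,  0.56, -0.54,  1.44,  0.29,  1.22, -0.49]), array([ 0.3 ,  0.39, -0.56,  1.72,  0.23,  1.1 , -0.52]), array([ 0.25,  0.42, -0.54,  2.04,  0.31,  0.76, -0.66])]
y -1 [array([ 0.08,  0.46, -0.25,  1.32,  0.11,  1.38, -1.92]), array([ 0.05,  0.52, -0.2 ,  1.46,  0.11,  1.17, -1.92]), array([ 0.12,  0.35, -0.32,  1.73,  0.12,  1.08, -2.  ]), array([ 0.09,  0.39, -0.34,  2.05,  0.19,  0.73, -2.13])]
x -1 [array([ 0.57,  0.7 , -1.19,  1.28,  0.64,  1.56,  2.44]), array([ 0.59,  0.79, -1.19,  1.42,  0.73,  1.41,  2.36]), array([ 0.69,  0.6 , -1.18,  1.7 ,  0.59,  1.25,  2.33]), array([ 0.7 ,  0.68, -1.18,  2.01,  0.77,  0.99,  2.09])]
```

```bash
python3 - <<'E'
from h import *
np.set_printoptions(precision=4,suppress=True)
d,q=tool(.25,'y',1)
g=W_(-.072,-.135,.066)-.054*d
env.grip(.05,40)
env.reach(g+.09*Z-.02*X,q)
env.movel(g,velocity=.12,stop_force=15) and print("hit going down")
env.grip(.0,40)
s=env.get_state(); print(s['time'],s['opening'],s['force'],(s['tcp_pos']-g))
p0=s['tcp_pos']
r=env.movel(p0-.105*X,velocity=.06,stop_force=18)
s=env.get_state(); print(r,s['time'],(s['tcp_pos']-p0)@X,s['force'],s['opening'])
p,dd=camera("top"); cv2.imwrite("pics/t1.png",p); 
p,dd=camera("scene"); cv2.imwrite("pics/s1.png",p[80:350,200:420].repeat(2,0).repeat(2,1))
E
```

```text
3.95 0.022556994891880996 [-0.8278  5.1486  4.6595] [0.001  0.0016 0.0011]
True 5.3583 -0.0939003597236655 [ 2.8727 -1.6722 -5.042 ] 0.022565725604300566
```

View pics/s1.png

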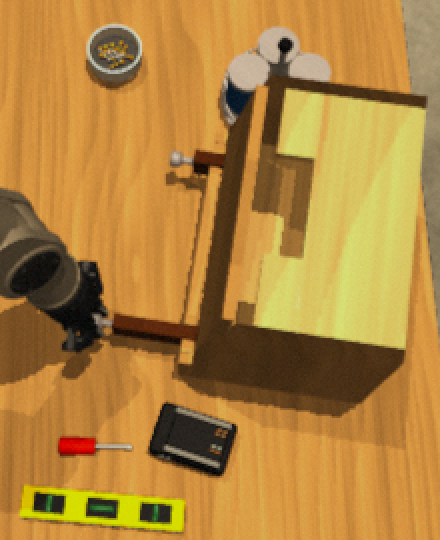

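The right support is drawn out by 94 mm and the pull ended at its stop. In the crop, the gripper is holding the knob at (100,322), and nothing else has moved. The left support is next.

```bash
python3 - <<'E'
from h import *
np.set_printoptions(precision=4,suppress=True)
d,q=tool(.25,'y',1)
env.grip(.05,40)
s=env.get_state(); env.movel(s['tcp_pos']+.09*Z,velocity=.15)
g=W_(-.089,.1335,.066)-.054*d
env.reach(g+.09*Z-.02*X,q)
env.movel(g,velocity=.12,stop_force=15) and print("hit going down")
env.grip(.0,40)
s=env.get_state(); print(s['time'],s['opening'],s['force'],(s['tcp_pos']-g))
p0=s['tcp_pos']
r=env.movel(p0-.09*X,velocity=.06,stop_force=18)
s=env.get_state(); print(r,s['time'],(s['tcp_pos']-p0)@X,s['force'],s['opening'])
env.grip(.05,40)
s=env.get_state(); env.movel(s['tcp_pos']+.09*Z,velocity=.15)
env.grip(.0,40)
d0,q0=tool(0,'y',1)
env.reach(W_(.02,0,.40)-.073*d0,q0)
s=env.get_state(); print(s['time'])
p,dd=camera("top"); cv2.imwrite("pics/t2.png",p); np.save("pics/t2.npy",dd)
p,dd=camera("scene"); cv2.imwrite("pics/s2.png",p[80:350,200:420].repeat(2,0).repeat(2,1)); np.save("pics/s2.npy",dd)
o=O
for n,f in (("top","t2"),("scene","s2")):
    W=cloud(n,np.load(f"pics/{f}.npy")); V=W-O
    C=np.stack([V@X,V@Y,W[...,2]],-1).reshape(-1,3)
    for sgn in (1,-1):
      bar=C[(abs(C[:,2]-.089)<.005)&(abs(C[:,1]-sgn*.135)<.012)&(C[:,0]<-.03)&(C[:,0]>-.2)]
      print(n,sgn,len(bar),np.percentile(bar[:,0],[2,10]) if len(bar) else 0)
    f=C[(abs(C[:,1])<.14)&(C[:,0]<.06)&(C[:,0]>-.05)&(C[:,2]>.15)&(C[:,2]<.26)]
    print(len(f),np.polyfit(f[:,2]-.105,f[:,0],1))
E
```

```text
8.9167 0.0225904998043674 [0.4876 5.6879 0.091 ] [0.0008 0.003  0.0015]
True 10.075 -0.07542789663190877 [ 4.1633  0.3168 -3.7707] 0.02236388344896993
13.05
top 1 290 [-0.1348 -0.127 ]
top -1 0 0
1312 [ 0.1536 -0.0158]
scene 1 220 [-0.1359 -0.1246]
scene -1 247 [-0.1357 -0.1275]
599 [ 0.1554 -0.0168]
```

View pics/s2.png

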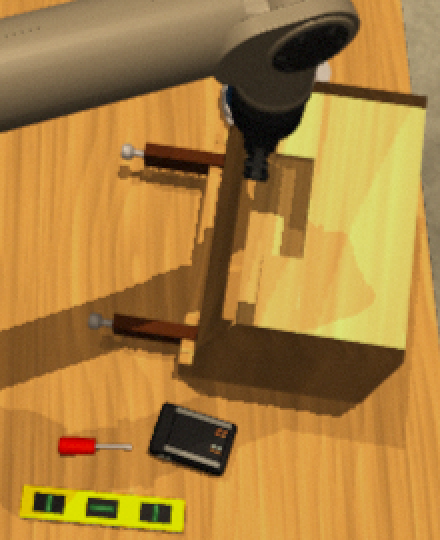

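View pics/t2.png

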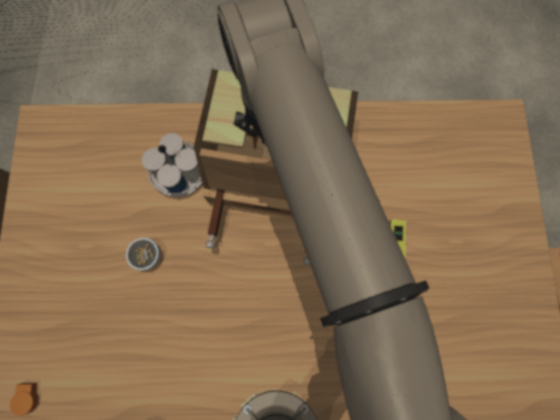

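Both supports are out: their front faces measure about -0.136 m, against -0.137 m at the stop. The flap is still up, about 0.1 rad ajar. Next I'll hook it through the cut-out.

```bash
cat > flap.py <<'E'
from h import *
np.set_printoptions(precision=3,suppress=True)
d0,q0=tool(0,'y',1)
def tip(phi):
    r=.15
    if phi<0: return -.18*np.sin(phi)+.011, .245+.01*(phi+.155)/.155
    return -r*np.sin(phi)+.011, .105+r*np.cos(phi)
def go(x,z,**k): return env.movel(W_(x,0,z)+.073*Z,**k)
E
python3 - <<'E'
from flap import *
# plan check
for ph in np.arange(-.15,1.5,.15):
    x,z=tip(ph); assert kin.inverse_kinematics(W_(x,0,z)+.073*Z,q0) is not None
go(.062,.34,velocity=.15)
print(go(.062,.246,velocity=.1,stop_force=12), env.get_state()['tcp_pos'][2])
f0=env.get_state()['force']
for ph in np.arange(-.15,.46,.15):
    x,z=tip(ph); r=go(x,z,velocity=.06,stop_force=30)
    s=env.get_state(); print("%.2f"%ph,r,s['time'],s['force']-f0)
    if r: break
p,dd=camera("scene"); cv2.imwrite("pics/s3.png",p[80:350,200:420].repeat(2,0).repeat(2,1))
E
```

```text
False 0.3199018036657257
-0.15 False 15.4333 [-0.134  0.128 -0.377]
0.00 False 16.0583 [-0.246 -0.096 -0.589]
0.15 False 16.5833 [ 0.964 -0.754 -0.352]
0.30 False 17.1083 [-0.362  0.141  1.421]
0.45 False 17.6333 [0.76  0.074 0.517]
```

View pics/s3.png

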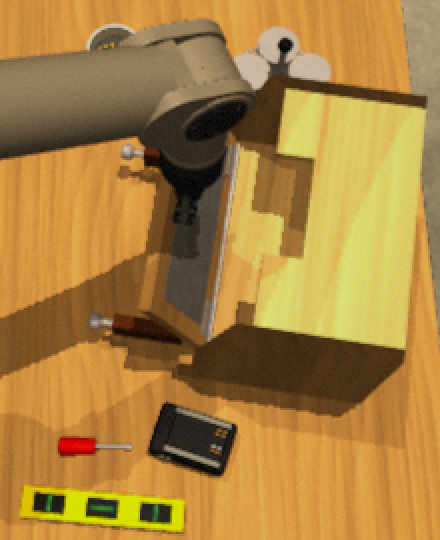

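The flap is following the fingers: it leans forward and its grey mat shows around (190,250). I'll keep lowering.

```bash
python3 - <<'E'
from flap import *
for ph in np.arange(.6,1.41,.1):
    x,z=tip(ph); r=go(x,z,velocity=.05,stop_force=30)
    s=env.get_state(); print("%.2f"%ph,r,s['time'],s['force'])
    if r: break
p,dd=camera("scene"); cv2.imwrite("pics/s4.png",p[80:350,200:420].repeat(2,0).repeat(2,1))
E
```

```text
0.60 False 18.2833 [ 0.337 -0.677  0.33 ]
0.70 False 18.7333 [0.131 1.144 0.163]
0.80 False 19.1833 [-1.095 -0.513 -0.37 ]
0.90 False 19.6333 [ 0.334 -0.34  -0.279]
1.00 False 20.0833 [-1.142 -0.221  0.119]
1.10 False 20.5333 [ 0.253 -0.299 -0.455]
1.20 False 20.9833 [ 0.073 -0.509  0.111]
1.30 False 21.4333 [ 0.024  0.143 -0.042]
1.40 False 21.8833 [ 0.312 -0.361 -0.36 ]
```

View pics/s4.png

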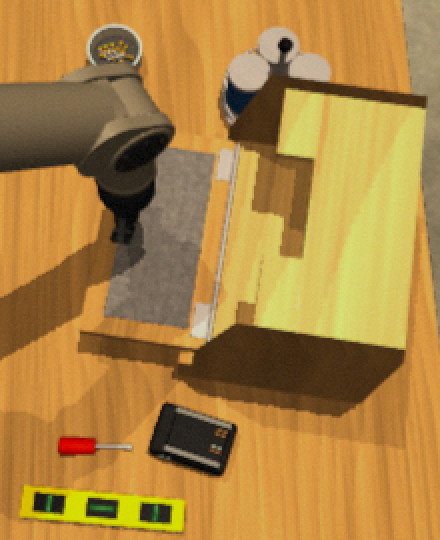

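The flap looks down, with its mat face up around (160,240). I'll retreat and measure it.

```bash
python3 - <<'E'
from flap import *
s=env.get_state(); env.movel(s['tcp_pos']+.2*Z,velocity=.15)
env.goto_joints([1.053, 0.477, 0.022, 1.555, -0.011, 1.109, -0.083])
def chk():
  for n in ("top","scene"):
    p,dd=camera(n); cv2.imwrite(f"pics/{n}5.png",p)
    W=cloud(n,dd); V=W-O
    C=np.stack([V@X,V@Y,W[...,2]],-1).reshape(-1,3)
    f=C[(abs(C[:,1])<.13)&(C[:,0]<-.03)&(C[:,0]>-.165)&(C[:,2]>.05)&(C[:,2]<.25)]
    k=np.polyfit(f[:,0],f[:,2],1); res=f[:,2]-np.polyval(k,f[:,0])
    f=f[abs(res)<.006]; k=np.polyfit(f[:,0],f[:,2],1)
    print(n,env.get_state()['time'],len(f),k,"joint",1.8208+np.arctan(k[0]))
    for sgn in (1,-1):
      kn=C[(abs(C[:,1]-sgn*.135)<.02)&(C[:,0]<-.15)&(C[:,0]>-.2)&(C[:,2]>.05)&(C[:,2]<.09)]
      kn=kn[kn[:,0]>-.19]; print("  knob end",sgn,len(kn),kn[:,0].min() if len(kn) else 0)
chk(); env.dwell(1); chk()
E
python3 -c "
import cv2;p=cv2.imread('pics/scene5.png');cv2.imwrite('pics/s5.png',p[80:350,200:420].repeat(2,0).repeat(2,1))"
```

```text
top 25.9583 4849 [0.005 0.107] joint 1.8260268320921869
  knob end 1 0 0
  knob end -1 1 -0.1793756968588246
scene 26.0083 3809 [0.004 0.105] joint 1.824449055751407
  knob end 1 0 0
  knob end -1 0 0
top 27.0583 4835 [0.006 0.107] joint 1.8268206037280519
  knob end 1 0 0
  knob end -1 1 -0.1791478104924398
scene 27.1083 3820 [0.003 0.105] joint 1.8241740992512046
  knob end 1 0 0
  knob end -1 0 0
```

View pics/s5.png

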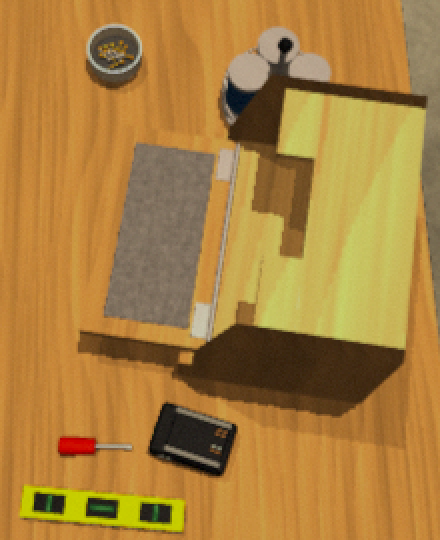

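The flap is level (measured at about 1.825 rad) and steady, the arm is clear, and the objects around the cabinet look unmoved. Handing in.

```bash
python3 -c "
from cell import job,env; print(env.get_state()['force']); job.job_done()"
```

```text
[ 0.1903838  -0.77504293  0.1731261 ]
the job is handed in; nothing more can be done
```

The cabinet is ready to work at, and I handed the job in just after 27 s: both supports are out, and the flap is down and level on them. No verdict was reported.

I pulled the right support out by its knob, then the left, each until it met its stop. I then hooked the flap through the cut-out and lowered it slowly with closed fingers. The arm was back at its start pose, clear of everything, before I handed in.

**Last checks:**
- **Supports:** before I lowered the flap, both front faces measured about 136 mm ahead of the hinge line, against 137 mm at the stop.
- **Flap:** two looks about 1 s apart, each with both cameras, gave 1.824 to 1.827 rad with no drift, inside the 1.79 to 1.85 band.
- **Surroundings:** the ramekin, battery, level, screwdriver and caddy look unmoved in the final picture. I judged this by eye, not by measurement.

**One check failed:** I could not re-measure the knobs at the end because the lowered flap hides them from both cameras. The final support position therefore rests on the earlier measurement and on the flap lying level.

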